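Close up a row of wall tiles and set the hook tile

TASK

Nudge the three plain square tiles into one straight row in the aluminium setting-out frame: backs against its long rail, closed up edge to edge from the wide end stop. Then set the hook tile (do not drop it) flat into the gap left beside the narrow end stop, against the rail and square with the row, its rib pointing at the rail. Leave the soap, the tin and the scraper where they lie.

Things in the scene. Friction and masses are not known exactly. Their poses are not given: they have to be found in the camera images.
- frame: U-shaped aluminium frame fixed on the counter, bars 8 mm high. Origin: at counter height on the rail's inner face, midway between the stops. x points from the tiles to the rail, away from the robot; y along the rail; z up. Rail x = 0 to 20 mm; end stops reach to x = -60 mm: wide stop (35 mm) inner face y = +153.5 mm, narrow stop (10 mm) y = -153.5 mm: four tiles and 7 mm spare
- hook_tile: sand-coloured ceramic tile 75 x 75 x 12 mm, 200 g, with a hook to grip on top: a rib 44 mm long (along its x), 20 mm wide (y), from z = 12 to 42 mm, with a round nub 16 mm across, 7 mm high, on the rib at x = -13 mm. Origin: centre of the underside, z up. Either rib end may point at the rail. It starts to one side, in front of the frame
- tile0: plain sand-coloured ceramic tile 75 x 75 x 12 mm, 150 g, loose on the counter in front of the rail. Origin: centre of the underside, z up, x and y square to its edges, x roughly towards the rail. The plain tiles are alike, any may go in any place; at the start tile0 is nearest the wide stop, tile1 in the middle, tile2 nearest the narrow stop
- tile1: plain sand-coloured ceramic tile 75 x 75 x 12 mm, 150 g, loose on the counter in front of the rail. Origin: centre of the underside, z up, x and y square to its edges, x roughly towards the rail. The plain tiles are alike, any may go in any place; at the start tile0 is nearest the wide stop, tile1 in the middle, tile2 nearest the narrow stop
- tile2: plain sand-coloured ceramic tile 75 x 75 x 12 mm, 150 g, loose on the counter in front of the rail. Origin: centre of the underside, z up, x and y square to its edges, x roughly towards the rail. The plain tiles are alike, any may go in any place; at the start tile0 is nearest the wide stop, tile1 in the middle, tile2 nearest the narrow stop
- scraper: bystander: steel scraper with a handle, 200 mm long, lying beside the narrow-stop end of the frame; origin on its underside, x along it
- soap: bystander: white bar of soap 75 x 50 x 28 mm, on the other side from the hook tile; origin at the centre of its underside
- tin: bystander: low round aluminium tin, 64 mm across, 30 mm high, beside the frame; origin at the centre of its underside
There are look-alikes about, which are no part of the job. Leave any turquoise or yellow look-alike of the tile2 alone.

How it is judged:
On the way, in this order (a step that is already met when the one before it is completed fails the run):
1. the three plain tiles lie in a closed-up row against the rail, from the wide stop on (x of each of tile0, tile1, tile2 in the frame of frame above -0.0415 m and angle between the x axis of each of tile0, tile1, tile2 and the x axis of frame, either way round below 0.06 rad and (y of tile0 in the frame of frame between 0.11 and 0.119 m or y of tile0 in the frame of frame between 0.035 and 0.044 m or y of tile0 in the frame of frame between -0.04 and -0.031 m) and height (world z) of each of tile0, tile1, tile2 below 0.004 m and angle between each of tile0, tile1, tile2's own z axis and vertical below 0.06 rad and (y of tile1 in the frame of frame between 0.11 and 0.119 m or y of tile1 in the frame of frame between 0.035 and 0.044 m or y of tile1 in the frame of frame between -0.04 and -0.031 m) and (y of tile2 in the frame of frame between 0.11 and 0.119 m or y of tile2 in the frame of frame between 0.035 and 0.044 m or y of tile2 in the frame of frame between -0.04 and -0.031 m)), for 0.2 s.
2. the hook tile lies flat in the gap beside the narrow stop (x of hook_tile in the frame of frame between -0.0425 and -0.034 m and y of hook_tile in the frame of frame between -0.119 and -0.106 m and angle between the x axis of hook_tile and the x axis of frame, either way round below 0.06 rad and height (world z) of hook_tile below 0.004 m and angle between hook_tile's own z axis and vertical below 0.06 rad), for 0.2 s.
At the end, for the whole second after the job is handed in: All four tiles flat, at rest, square to the frame (0.06 rad). Plain tiles: backs within 4 mm of the rail, centres at frame y = 116, 41, -34 mm (-6/+3 mm). Hook tile: back within 5 mm of the rail, centre at frame y -119 to -106 mm, rib pointing at the rail (all of step 1 and all of step 2 and linear speed of each of tile0, tile1, tile2, hook_tile below 0.02 m/s); the robot touches nothing.
It fails at once if the soap, the tin or the scraper is moved by more than 30 mm (distance of any of soap, tin, scraper from where it was at the start of the episode above 0.03 m).
It fails at once if the hook tile is dropped: falling faster than 0.8 m/s (about 35 mm of fall) out of the fingers (linear speed of hook_tile above 0.8 m/s and contact force between the fingers and hook_tile below 0.05 N).
It also fails if it takes over 72 s, if anything falls off the work surface, if the arm or the gripper's body presses on something with over 40 N, if the wrist force passes 120 N, or if a joint passes its speed limit or range.

ROBOT

A 7-joint arm with a two-finger parallel gripper is mounted at the origin on the work surface. World frame = base frame: x ahead of the robot, y to its left, z up, the work surface at z = 0. Lengths are in m, angles in rad, forces in N, time in s.
With the tool pointing down it reaches from about 0.425 to 0.875 m from the base axis. Payload 8.4 kg.
Tool frame: the origin (TCP) lies at the very end of the fingers, on their centre line; the grasp point (between the pads) lies behind it (robot.grasp_offset is the z of the grasp point in the tool frame, in m); z points along the fingers, y is the line along which they close (so a half turn about z gives the same grasp; the last joint's range is limited). The gripper opens to 87 mm and grips with 3 to 60 N. Pads are 19 mm wide; open, the fingers measure 117 mm over their backs; the gripper's body (75 mm by 190 mm) begins 51 mm behind the grasp point.
Start: joints at [-1.235, 0.333, 0.04, 1.465, -0.013, 1.343, -0.059], TCP at [0.274, 0.589, 0.223] pointing down, gripper open.
Joint ranges: [-2.58, 2.58], [-0.38, 2.09], [-1.3, 1.39], [0.25, 2.4], [-1.5, 4.64], [0.08, 2.09], [-2.65, 2.65]. Speed limits (rad/s): [2.22, 2.22, 2.79, 2.79, 3.14, 3.14, 3.14].

INTERFACE

Orientations are given as a unit quaternion [w, x, y, z].
In Python, from cell import robot, optics gives the robot as it stands.
- The arm moves only by the tool step_arm, never from a script. Its argument "rows" is a list of rows, each an object with "slide": the shift along the tool's x, y, z as a fraction of full scale, a list of three; "delta_rot": the turn, a rotation vector about the tool's x, y, z as a fraction of full scale, a list of three; "fingers": the opening, from 0 (shut) to 1 (fully open). In form: [{"slide": [x, y, z], "delta_rot": [ax, ay, az], "fingers": fingers}, ...]. A call has 1 to 8 rows; each row is the pose to reach, as a shift and turn from the pose commanded when the call began, along the tool's axes at that moment; what a row does not reach only later rows make up. Full scale, the value 1, is 100 mm for a shift and 0.5 rad for a turn. A row lasts 1/12 s, in which the tool goes at most 41.7 mm and 7.16 degrees, less where a joint would pass 70% of its speed; a pose out of reach is approached as far as the arm can. A call with a number of a shift or a turn outside -1 to 1 is refused whole. A call with a gripper value outside its range is refused whole. The fingers move at their own pace and stop on an object; "force" is the grip in N (left out, the last holds). Time passes only in rows, so rows that repeat a pose let the fingers close. It gives the time, the measured TCP pose, the force, the opening and the grip force at its end, in the units of the state.
- robot.read_state(): the state, without advancing time (a new reading comes with each control period).
- optics.capture(name): name is "side" or "top"; returns a dict with "pixels" (480x640x3 uint8, red, green, blue), "K" (3x3 intrinsics, pixels), "camera_from_world" (4x4, takes a point from world to camera coordinates). Camera axes: x right, y up, looking along -z (the intrinsics and any distortion apply to the point x, -y, -z); pixel columns grow to the right and rows downward; lengths in m; the calibration is good to about 2 mm. A picture is of the moment at which its call begins. There is no depth.
- robot.sign_off(): hands the job in; it is judged then, once.
The state is a dict: "t": time; "q": joint angles; "dq": joint speeds; "effort": joint torques, N m; "tool_pos": TCP position; "orientation": TCP orientation; "wrist_force": force on the tool from outside, world axes, zero at the start; "wrist_torque": the same for the moment, N m; "opening": opening from 0.0 (shut) to 1.0 (fully open); "grasp_force": force on a finger pad.
Only numpy, scipy, OpenCV 4.12 (cv2) and the standard library are available. Lean on these libraries where they do the work, as an engineer would, in place of code of your own. Each camera call takes 0.05 s, during which the arm holds its last target. There are 200 camera calls.

## Working session

There is one attempt and no reset: what is moved stays moved. The work goes in short steps, Python scripts to look and compute and a tool call to move; the robot and the scene stay as the last step left them, time stands still between calls to the robot, and variables do not carry over. Pictures are saved under pics/ and viewed, at most 10 in all, crops included, and the job is handed in when it is done.

Besides the shell and the picture viewer there is one more tool, called as name(argument=value, ...) on one line, values as JSON. step_arm: Moves the arm, as the interface text tells. Its arguments: {"type":"object","properties":{"rows":{"type":"array","items":{"type":"object","properties":{"slide":{"type":"array","items":{"type":"number","minimum":-1,"maximum":1}},"delta_rot":{"type":"array","items":{"type":"number","minimum":-1,"maximum":1}},"fingers":{"type":"number"}}}},"force":{"type":"number"}},"required":["rows"]}

```bash
mkdir -p pics; ls
python3 - <<'E'
from cell import robot, optics
import cv2, numpy as np
for n in ("side","top"):
    c=optics.capture(n); cv2.imwrite(f"pics/{n}0.png",c["pixels"][:,:,::-1]); np.savez(f"{n}0.npz",**{k:np.array(v) for k,v in c.items()})
    print(n,{k:(np.round(v,4).tolist() if k!="pixels" else 0) for k,v in c.items()})
s=robot.read_state(); print(s, robot.grasp_offset)
E
```

```text
pics
side {'pixels': 0, 'K': [[520.1449, 0.0, 317.3022], [0.0, 520.1449, 237.7588], [0.0, 0.0, 1.0]], 'camera_from_world': [[0.8505, -0.5255, -0.0232, -0.5123], [0.3093, 0.464, 0.8301, -0.2087], [-0.4254, -0.7132, 0.5572, -0.6817], [0.0, 0.0, 0.0, 1.0]]}
top {'pixels': 0, 'K': [[616.2214, 0.0, 324.1259], [0.0, 616.2214, 234.5935], [0.0, 0.0, 1.0]], 'camera_from_world': [[0.0145, -0.9998, -0.0143, -0.0074], [0.9858, 0.0119, 0.1677, -0.5888], [-0.1675, -0.0165, 0.9857, -1.0927], [0.0, 0.0, 0.0, 1.0]]}
{'t': 0.1, 'q': array([-1.23519834,  0.33382496,  0.03986413,  1.46616709, -0.01339496,
        1.34331818, -0.05850283]), 'dq': array([-0.00013163, -0.00194937, -0.00211489, -0.00150779,  0.00016666,
        0.00043854,  0.00227735]), 'effort': array([ 4.63735560e-03, -6.57811260e+01,  1.34060360e+00, -4.04703355e+01,
       -5.96004445e-02,  4.09873773e-02,  6.53144252e-05]), 'tool_pos': array([0.27363871, 0.58912657, 0.22176568]), 'orientation': array([-1.08291771e-04,  2.15694627e-01,  9.76460599e-01, -7.17780438e-04]), 'wrist_force': array([-0.22527124,  0.24458891, -0.76788174]), 'wrist_torque': array([-0.01261984,  0.01155972,  0.06513411]), 'grasp_force': 0.0, 'opening': 1.003077585414039} -0.0187
```

View pics/side0.png

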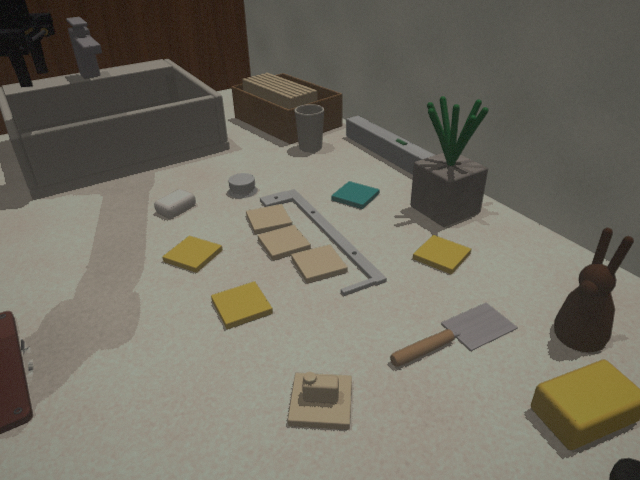

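View pics/top0.png

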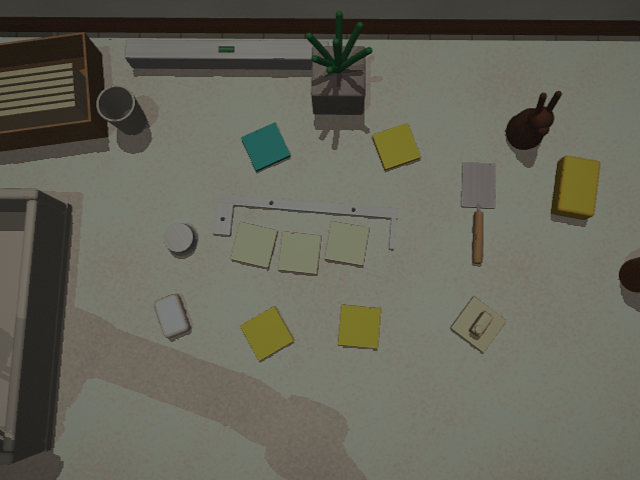

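Side view: plain tiles at about (269,219), (284,241), (320,262), and the hook tile at (320,400). Top view: plain tiles at (255,245), (300,253), (347,243), and the hook tile at (479,324). The frame has its wide stop at (222,220) and its narrow stop at (392,235).
Possible mix-ups (top view): yellow look-alikes at (267,333), (359,326) and (396,146), a turquoise one at (266,146), and a yellow sponge at (576,187). I choose only the sand-coloured tiles, and will check them in one close crop.

```bash
cat > h.py <<'E'
import numpy as np, cv2
def load(n): return dict(np.load(n))
def proj(c,P):
    P=np.atleast_2d(P).astype(float); T=c["camera_from_world"]; q=P@T[:3,:3].T+T[:3,3]
    q=np.c_[q[:,0],-q[:,1],-q[:,2]]@c["K"].T; return q[:,:2]/q[:,2:]
def back(c,uv,z):
    uv=np.atleast_2d(uv).astype(float); T=c["camera_from_world"]; R=T[:3,:3]; o=-R.T@T[:3,3]
    d=np.c_[uv,np.ones(len(uv))]@np.linalg.inv(c["K"]).T; d=(d*[1,-1,-1])@R
    return o+d*((z-o[2])/d[:,2])[:,None]
def tri(c1,p1,c2,p2):
    A=[];b=[]
    for c,p in((c1,p1),(c2,p2)):
        a=back(c,p,0.)[0]; e=back(c,p,.1)[0]-a; e/=np.linalg.norm(e); M=np.eye(3)-np.outer(e,e); A.append(M); b.append(M@a)
    return np.linalg.lstsq(np.vstack(A),np.hstack(b),rcond=None)[0]
E
python3 - <<'E'
from h import *
t=load("top0.npz"); s=load("side0.npz")
for c,pts in((t,[(255,245),(300,253),(347,243),(465,320),(267,333),(266,146),(330,290),(310,209)]),(s,[(269,219),(284,241),(320,262),(305,415),(242,304),(355,195)])):
    hsv=cv2.cvtColor(c["pixels"],cv2.COLOR_RGB2HSV)
    for p in pts: print(p,hsv[p[1],p[0]],c["pixels"][p[1],p[0]])
a=cv2.resize(t["pixels"][185:285,205:405],None,fx=4,fy=4,interpolation=cv2.INTER_CUBIC)
b=cv2.resize(t["pixels"][290:355,440:520],None,fx=2.3,fy=2.3,interpolation=cv2.INTER_CUBIC)
im=np.zeros((570,800,3),np.uint8); im[:400]=a; im[410:410+b.shape[0],:b.shape[1]]=b
d=s["pixels"][365:435,280:360]; d=cv2.resize(d,None,fx=2.2,fy=2.2); im[410:410+d.shape[0],300:300+d.shape[1]]=d
cv2.imwrite("pics/crop1.png",im[:,:,::-1])
E
```

```text
(255, 245) [ 34  47 125] [122 125 102]
(300, 253) [ 34  47 124] [121 124 101]
(347, 243) [ 34  49 125] [122 125 101]
(465, 320) [ 29  53 120] [120 119  95]
(267, 333) [ 28 167 122] [122 116  42]
(266, 146) [ 87 163  94] [34 94 88]
(330, 290) [ 22  38 122] [122 117 104]
(310, 209) [ 53   8 127] [124 127 123]
(269, 219) [ 18  71 154] [154 137 111]
(284, 241) [ 18  67 156] [156 140 115]
(320, 262) [ 19  69 155] [155 140 113]
(305, 415) [ 21  68 149] [149 137 109]
(242, 304) [ 23 156 154] [154 132  60]
(355, 195) [ 87 127 108] [ 54 108 103]
```

View pics/crop1.png

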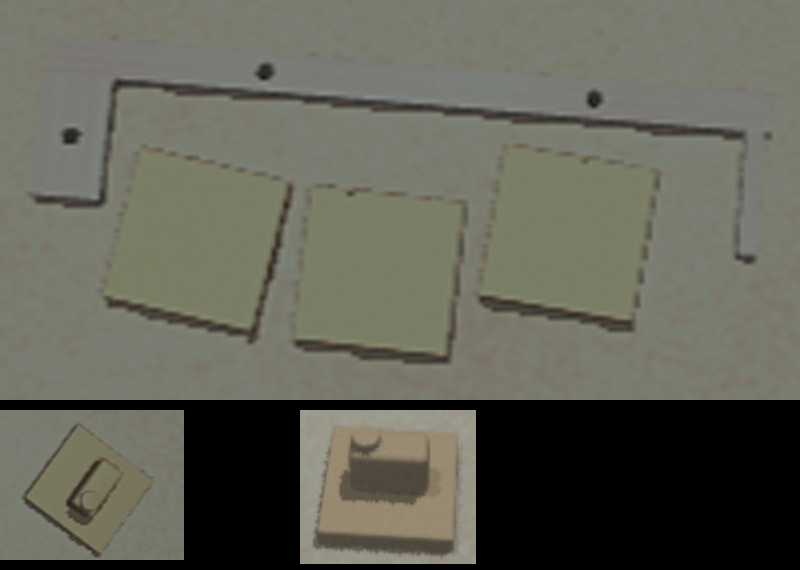

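The crop confirms three plain sand tiles in front of the rail and the hook tile with its rib. The frame's inner corners are at crop (115,82) and (745,133). Next I measure.

```bash
cat >> h.py <<'E'
from scipy.optimize import least_squares
def rect(c,seed,z=.012,thr=None):
    px=cv2.GaussianBlur(cv2.resize(c["pixels"],None,fx=4,fy=4,interpolation=cv2.INTER_CUBIC).astype(np.float32),(0,0),2.5)
    lab=px; s=(int(seed[0]*4+2),int(seed[1]*4+2)); ref=px[s[1]-6:s[1]+7,s[0]-6:s[0]+7].reshape(-1,3).mean(0)
    y=lab[...,:2].mean(-1)-lab[...,2]; yr=ref[:2].mean()-ref[2]
    m=((y>yr-(thr or 3.2))&(y<yr+12)&(np.abs(lab-ref).max(-1)<18)).astype(np.uint8)
    m=cv2.morphologyEx(m,cv2.MORPH_OPEN,np.ones((15,15)))
    n,l=cv2.connectedComponents(m); k=(l==l[s[1],s[0]]).astype(np.uint8)
    ct=max(cv2.findContours(k,0,cv2.CHAIN_APPROX_NONE)[0],key=cv2.contourArea)[:,0]
    w=back(c,(ct+.5)/4-.5,z)[:,:2]
    (x,yy),(a,b),_=cv2.minAreaRect((w*1000).astype(np.float32))
    # robust square fit
    bp=cv2.boxPoints(cv2.minAreaRect((w*1000).astype(np.float32))); e=bp[1]-bp[0]; th=np.arctan2(e[1],e[0]); th=(th+np.pi/4)%(np.pi/2)-np.pi/4
    def f(p):
        d=w*1000-p[:2]; cs,sn=np.cos(p[2]),np.sin(p[2]); u=d[:,0]*cs+d[:,1]*sn; v=-d[:,0]*sn+d[:,1]*cs
        return np.maximum(abs(u),abs(v))-p[3]
    r=least_squares(f,[x,yy,th,37.5],loss="soft_l1",f_scale=.5)
    return np.r_[r.x[:2]/1000,r.x[2],2*r.x[3]],np.sqrt(np.mean(r.fun**2)),(a,b)
E
python3 - <<'E'
from h import *
np.set_printoptions(precision=4,suppress=True)
t=load("top0.npz"); s=load("side0.npz")
for c in (t,s): R=c["camera_from_world"]; print("cam",-R[:3,:3].T@R[:3,3])
for n,a,b in(("0",(255,245),(269,219)),("1",(300,253),(284,241)),("2",(347,243),(320,262))):
    print(n,*rect(t,a)); print("  side",*rect(s,b,thr=8))
print("hook",*rect(t,(465,322)))
cr=lambda x,y:((x+.5)/4-.5+205,(y+.5)/4-.5+185)
mod=np.array([[-60,188.5],[-60,153.5],[0,153.5],[0,-153.5],[-60,-153.5]])/1000
w=back(t,[cr(*p) for p in((35,196),(103,202),(116,81),(745,131),(738,257))],.008)[:,:2]; print(w)
def f(p):
    c,S=np.cos(p[2]),np.sin(p[2]); return (mod@np.array([[c,S],[-S,c]])+p[:2]-w).ravel()
r=least_squares(f,[.6,.1,0]); print("frame",r.x,r.fun*1000)
# side corners predicted for check
c,S=np.cos(r.x[2]),np.sin(r.x[2]); W=mod@np.array([[c,S],[-S,c]])+r.x[:2]
print("side px",proj(s,np.c_[W,np.full(5,.008)]))
im=s["pixels"][180:300,235:395]; im=cv2.resize(im,None,fx=5,fy=5,interpolation=cv2.INTER_CUBIC).copy()
for p in proj(s,np.c_[W,np.full(5,.008)]): cv2.circle(im,tuple(int(v) for v in (p-[235,180]+.5)*5-.5),3,(255,0,0),-1)
for a in((255,245),(300,253),(347,243)):
    q=rect(t,a)[0]; c,S=np.cos(q[2]),np.sin(q[2]); P=np.array([[1,1],[1,-1],[-1,-1],[-1,1]])*.0375@np.array([[c,S],[-S,c]])+q[:2]
    for p in proj(s,np.c_[P,np.full(4,.012)]): cv2.circle(im,tuple(int(v) for v in (p-[235,180]+.5)*5-.5),3,(0,0,255),-1)
cv2.imwrite("pics/crop2.png",im[:,:,::-1])
E
```

```text
cam [ 0.3975 -0.0184  1.1758]
cam [ 0.2103 -0.6585  0.5411]
0 [ 0.5753  0.1365 -0.2174 72.1039] 0.40194170968668086 (73.49739074707031, 73.56773376464844)
  side [ 0.5747  0.1375 -0.2376 70.471 ] 0.6701718898887051 (71.97450256347656, 72.7756576538086)
1 [ 0.5609  0.0485 -0.0955 71.977 ] 0.5496884017896443 (74.50471496582031, 73.40403747558594)
  side [ 0.5604  0.0495 -0.1048 70.8073] 0.6383354661817146 (71.97313690185547, 73.00232696533203)
2 [ 0.5803 -0.042  -0.1618 72.0529] 0.43848712352154845 (73.92359161376953, 73.77749633789062)
  side [ 0.5799 -0.0407 -0.1607 71.7461] 0.5735656241270579 (72.82169342041016, 73.19955444335938)
hook [ 0.4338 -0.2867 -0.6301 64.8117] 11.395765151274329 (73.2208023071289, 72.8747787475586)
[[ 0.5953  0.2147]
 [ 0.5927  0.1817]
 [ 0.6524  0.1778]
 [ 0.6312 -0.1271]
 [ 0.5698 -0.1235]]
frame [ 0.6415  0.0245 -0.0717] [-0.128   2.1475 -0.1026  0.2042  0.0941 -0.1588 -0.7244 -1.4653  0.8609
 -0.7275]
side px [[259.6368 198.1311]
 [266.1846 205.4964]
 [292.8102 198.2217]
 [372.9062 278.3878]
 [341.1445 289.8146]]
```

View pics/crop2.png

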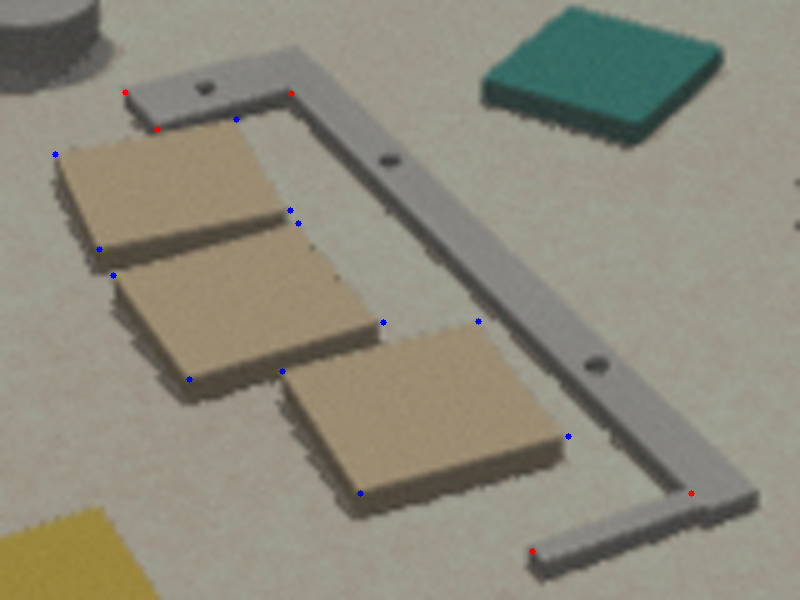

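The overlay shows both views agree at z = 12 mm (tiles) and z = 8 mm (frame). The projected tile corners (blue) and frame corners (red) fall on the real ones. Now I move to in front of tile0 with the tool square to the frame.

step_arm(rows=[{"slide": [-0.33,-0.25,0],"delta_rot": [0,0,-0.242],"fingers": 0.4},{"slide": [-0.67,-0.5,0],"delta_rot": [0,0,-0.484],"fingers": 0.4},{"slide": [-1,-0.75,0],"delta_rot": [0,0,-0.726],"fingers": 0.4},{"slide": [-1,-0.75,0],"delta_rot": [0,0,-0.726],"fingers": 0.4}], force=20)

```text
t: 0.43
tool_pos: [0.3391, 0.4716, 0.2226]
orientation: [0.001, 0.035, 0.999, -0.002]
wrist_force: [2.1, 0.2, 1.0]
opening: 0.782
grasp_force: 0.0
```

```bash
cat >> h.py <<'E'
F=np.array([.6415,.0245,-.0717])
def toF(p): c,s=np.cos(F[2]),np.sin(F[2]); d=np.asarray(p)[...,:2]-F[:2]; return np.stack([c*d[...,0]+s*d[...,1],-s*d[...,0]+c*d[...,1]],-1)
def st():
    from cell import robot
    from scipy.spatial.transform import Rotation as R
    s=robot.read_state(); q=s["orientation"]; m=R.from_quat([q[1],q[2],q[3],q[0]]).as_matrix()
    print("t",round(s["t"],2),"F",np.round(toF(s["tool_pos"])*1000,1),"z",round(s["tool_pos"][2]*1000,1),"ty ang-F",round(np.arctan2(m[1,1],m[0,1])-np.pi/2-F[2],4),"tz",np.round(m[:,2],3),"f",np.round(s["wrist_force"],1),"open",round(s["opening"],3),"g",round(s["grasp_force"],1)); return s
E
python3 -c "
from h import *
st()
t=load('top0.npz'); s=load('side0.npz')
np.set_printoptions(precision=4,suppress=True)
for n,a,b,h in(('soap',(172,315),(175,203),.028),('tin',(180,238),(242,181),.03),('scr',(478,240),(430,345),.01)): print(n,back(t,a,h)[0],back(s,b,h)[0],toF(back(t,a,h)[0]))
cr=lambda x,y:((x+.5)/2.3-.5+440,(y+.5)/2.3-.5+290)
w=back(t,[cr(*p) for p in((78,14),(153,70),(98,141),(24,87))],.012); print(w,w.mean(0)); e=w[1]-w[0]; print(np.linalg.norm(np.diff(w,axis=0),axis=1),np.arctan2(e[1],e[0]), [np.arctan2(*(w[j]-w[i])[[1,0]]) for i,j in((0,1),(3,2),(3,0),(2,1))])
cs=lambda x,y:((x-300+.5)/2.2-.5+280,(y-410+.5)/2.2-.5+365)
print('nub',tri(t,cr(88,498-410),s,cs(366,436)))
ws=back(s,[cs(*p) for p in((333,430),(458,432),(456,540),(317,540))],.012);print(ws,ws.mean(0))
"
```

```text
t 0.43 F [-333.7  424.3] z 222.6 ty ang-F 0.0016 tz [ 0.002 -0.003 -1.   ] f [2.1 0.2 1. ] open 0.782 g 0.0
soap [0.4379 0.2808 0.028 ] [0.4314 0.2613 0.028 ] [-0.2215  0.2411]
tin [0.5824 0.2732 0.03  ] [0.5811 0.2682 0.03  ] [-0.0768  0.2438]
scr [ 0.5887 -0.2929  0.01  ] [ 0.6057 -0.2937  0.01  ] [-0.0299 -0.3203]
[[ 0.4821 -0.2813  0.012 ]
 [ 0.4376 -0.3407  0.012 ]
 [ 0.3804 -0.2947  0.012 ]
 [ 0.4225 -0.2362  0.012 ]] [ 0.4307 -0.2882  0.012 ]
[0.0742 0.0734 0.0721] -2.2134768766411828 [np.float64(-2.2134768766411828), np.float64(-2.1948429712707096), np.float64(-0.6480510732215937), np.float64(-0.6771710562574066)]
nub [ 0.421  -0.2795  0.0467]
[[ 0.4208 -0.238   0.012 ]
 [ 0.4826 -0.2798  0.012 ]
 [ 0.4387 -0.3409  0.012 ]
 [ 0.3753 -0.3003  0.012 ]] [ 0.4293 -0.2897  0.012 ]
```

step_arm(rows=[{"slide": [-0.5,-0.79,0.3],"delta_rot": [0,0,0],"fingers": 0.4},{"slide": [-0.5,-0.79,0.3],"delta_rot": [0,0,0],"fingers": 0.4},{"slide": [-0.5,-0.79,0.3],"delta_rot": [0,0,0],"fingers": 0.4}])

```text
t: 0.68
tool_pos: [0.3798, 0.3911, 0.1908]
orientation: [-0.0, 0.039, 0.999, -0.002]
wrist_force: [1.2, -0.4, -0.4]
opening: 0.554
grasp_force: 0.0
```

step_arm(rows=[{"slide": [-0.5,-0.79,0.3],"delta_rot": [0,0,0],"fingers": 0.4},{"slide": [-0.5,-0.79,0.3],"delta_rot": [0,0,0],"fingers": 0.4},{"slide": [-0.5,-0.79,0.3],"delta_rot": [0,0,0],"fingers": 0.4}])

```text
t: 0.93
tool_pos: [0.4234, 0.3084, 0.1607]
orientation: [-0.0, 0.039, 0.999, -0.002]
wrist_force: [1.0, -0.6, -0.4]
opening: 0.417
grasp_force: 0.0
```

step_arm(rows=[{"slide": [-0.5,-0.79,0.3],"delta_rot": [0,0,0],"fingers": 0.4},{"slide": [-0.5,-0.79,0.3],"delta_rot": [0,0,0],"fingers": 0.4},{"slide": [-0.5,-0.79,0.3],"delta_rot": [0,0,0],"fingers": 0.4}])

```text
t: 1.18
tool_pos: [0.4671, 0.226, 0.1308]
orientation: [-0.0, 0.039, 0.999, -0.002]
wrist_force: [0.0, -0.4, -0.5]
opening: 0.4
grasp_force: 0.0
```

step_arm(rows=[{"slide": [-0.5,-0.79,0.3],"delta_rot": [0,0,0],"fingers": 0.4},{"slide": [-0.5,-0.79,0.3],"delta_rot": [0,0,0],"fingers": 0.4},{"slide": [-0.5,-0.79,0.3],"delta_rot": [0,0,0],"fingers": 0.4},{"slide": [-0.5,-0.79,0.3],"delta_rot": [0,0,0],"fingers": 0.4},{"slide": [-0.5,-0.79,0.3],"delta_rot": [0,0,0],"fingers": 0.4}])

```text
t: 1.6
tool_pos: [0.5096, 0.149, 0.1021]
orientation: [-0.001, 0.037, 0.999, -0.0]
wrist_force: [0.5, 1.0, 0.1]
opening: 0.4
grasp_force: 0.0
```

```bash
python3 -c "
from h import *
st()"
```

```text
t 1.6 F [-140.5  114.7] z 102.1 ty ang-F -0.0025 tz [-0.001 -0.001 -1.   ] f [0.5 1.  0.1] open 0.4 g 0.0
```

step_arm(rows=[{"slide": [0,-0.08,0.35],"delta_rot": [0,0,0],"fingers": 0.4},{"slide": [0,-0.08,0.65],"delta_rot": [0,0,0],"fingers": 0.4},{"slide": [0,-0.08,0.85],"delta_rot": [0,0,0],"fingers": 0.4},{"slide": [0,-0.08,0.97],"delta_rot": [0,0,0],"fingers": 0.4},{"slide": [0,-0.08,0.97],"delta_rot": [0,0,0],"fingers": 0.4}])

```text
t: 2.02
tool_pos: [0.5071, 0.1428, 0.0035]
orientation: [-0.002, 0.035, 0.999, -0.001]
wrist_force: [-0.3, -0.8, -0.2]
opening: 0.4
grasp_force: 0.0
```

step_arm(rows=[{"slide": [-0.06,0,0],"delta_rot": [0,0,0],"fingers": 0.4},{"slide": [-0.13,0,0],"delta_rot": [0,0,0],"fingers": 0.4},{"slide": [-0.2,0,0],"delta_rot": [0,0,0],"fingers": 0.4},{"slide": [-0.27,0,0],"delta_rot": [0,0,0],"fingers": 0.4},{"slide": [-0.34,0,0],"delta_rot": [0,0,0],"fingers": 0.4},{"slide": [-0.4,0,0],"delta_rot": [0,0,0],"fingers": 0.4},{"slide": [-0.46,0,0],"delta_rot": [0,0,0],"fingers": 0.4},{"slide": [-0.46,0,0],"delta_rot": [0,0,0],"fingers": 0.4}])

```text
t: 2.68
tool_pos: [0.5565, 0.1383, 0.0057]
orientation: [0.001, 0.036, 0.999, -0.0]
wrist_force: [0.0, -0.1, 0.0]
opening: 0.4
grasp_force: 0.0
```

```bash
python3 -c "
from h import *
from cell import optics
st(); t=optics.capture('top')
cv2.imwrite('pics/a.png',cv2.resize(t['pixels'][185:285,205:405],None,fx=4,fy=4,interpolation=cv2.INTER_CUBIC)[:,:,::-1])"
```

```text
t 2.68 F [-92.9 107.4] z 5.7 ty ang-F -0.0007 tz [ 0.001 -0.    -1.   ] f [ 0.  -0.1  0. ] open 0.4 g 0.0
```

View pics/a.png

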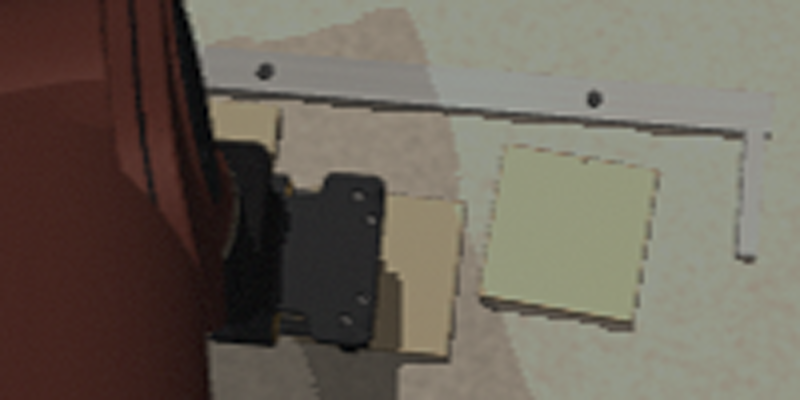

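The crop shows tile0's back at about (245,105), just short of the rail, while tile1 and tile2 are undisturbed. I'll ease it in and watch the force.

step_arm(rows=[{"slide": [-0.02,0,0],"delta_rot": [0,0,0],"fingers": 0.4},{"slide": [-0.035,0,0],"delta_rot": [0,0,0],"fingers": 0.4},{"slide": [-0.05,0,0],"delta_rot": [0,0,0],"fingers": 0.4},{"slide": [-0.05,0,0],"delta_rot": [0,0,0],"fingers": 0.4}])

```text
t: 3.07
tool_pos: [0.56, 0.1382, 0.0055]
orientation: [-0.0, 0.036, 0.999, -0.0]
wrist_force: [-0.5, -0.2, -0.9]
opening: 0.402
grasp_force: 0.1
```

step_arm(rows=[{"slide": [-0.02,0,0],"delta_rot": [0,0,0],"fingers": 0.4},{"slide": [-0.02,0,0],"delta_rot": [0,0,0],"fingers": 0.4},{"slide": [-0.02,0,0],"delta_rot": [0,0,0],"fingers": 0.4}])

```text
t: 3.32
tool_pos: [0.5622, 0.138, 0.0056]
orientation: [0.0, 0.036, 0.999, 0.0]
wrist_force: [-1.4, -0.1, 0.8]
opening: 0.399
grasp_force: 0.1
```

step_arm(rows=[{"slide": [-0.02,0,0],"delta_rot": [0,0,0],"fingers": 0.4},{"slide": [-0.02,0,0],"delta_rot": [0,0,0],"fingers": 0.4},{"slide": [-0.02,0,0],"delta_rot": [0,0,0],"fingers": 0.4}])

```text
t: 3.57
tool_pos: [0.5637, 0.138, 0.0055]
orientation: [-0.0, 0.036, 0.999, -0.0]
wrist_force: [-3.0, 0.1, 2.3]
opening: 0.398
grasp_force: 1.4
```

step_arm(rows=[{"slide": [-0.02,0,0],"delta_rot": [0,0,0],"fingers": 0.4},{"slide": [-0.02,0,0],"delta_rot": [0,0,0],"fingers": 0.4},{"slide": [-0.02,0,0],"delta_rot": [0,0,0],"fingers": 0.4}])

```text
t: 3.82
tool_pos: [0.5639, 0.138, 0.0052]
orientation: [-0.002, 0.036, 0.999, -0.0]
wrist_force: [-9.7, -0.1, 6.4]
opening: 0.4
grasp_force: 5.2
```

```bash
python3 -c "
from h import *
st()"
```

```text
t 3.82 F [-85.6 107.6] z 5.2 ty ang-F 0.0003 tz [-0.004 -0.    -1.   ] f [-9.7 -0.1  6.4] open 0.4 g 5.2
```

step_arm(rows=[{"slide": [0.3,0,0],"delta_rot": [0,0,0],"fingers": 0.4},{"slide": [0.6,0,0],"delta_rot": [0,0,0],"fingers": 0.4},{"slide": [0.6,-0.1,-0.25],"delta_rot": [0,0,0],"fingers": 0.4},{"slide": [0.6,-0.45,-0.25],"delta_rot": [0,0,0],"fingers": 0.4},{"slide": [0.6,-0.89,-0.25],"delta_rot": [0,0,0],"fingers": 0.4},{"slide": [0.6,-0.89,-0.25],"delta_rot": [0,0,0],"fingers": 0.4},{"slide": [0.6,-0.89,-0.01],"delta_rot": [0,0,0],"fingers": 0.4},{"slide": [0.6,-0.89,-0.01],"delta_rot": [0,0,0],"fingers": 0.4}])

```text
t: 4.48
tool_pos: [0.4985, 0.0521, 0.0044]
orientation: [-0.001, 0.037, 0.999, -0.0]
wrist_force: [-1.4, -0.5, -0.4]
opening: 0.402
grasp_force: 0.0
```

```bash
python3 -c "
from h import *
st()"
```

```text
t 4.48 F [-144.6   17.3] z 4.4 ty ang-F -0.0019 tz [-0.002 -0.001 -1.   ] f [-1.4 -0.5 -0.4] open 0.402 g 0.0
```

step_arm(rows=[{"slide": [-0.07,0,0],"delta_rot": [0,0,0],"fingers": 0.4},{"slide": [-0.14,0,0],"delta_rot": [0,0,0],"fingers": 0.4},{"slide": [-0.21,0,0],"delta_rot": [0,0,0],"fingers": 0.4},{"slide": [-0.28,0,0],"delta_rot": [0,0,0],"fingers": 0.4},{"slide": [-0.35,0,0],"delta_rot": [0,0,0],"fingers": 0.4},{"slide": [-0.42,0,0],"delta_rot": [0,0,0],"fingers": 0.4},{"slide": [-0.48,0,0],"delta_rot": [0,0,0],"fingers": 0.4},{"slide": [-0.53,0,0],"delta_rot": [0,0,0],"fingers": 0.4}])

```text
t: 5.15
tool_pos: [0.5534, 0.0494, 0.0066]
orientation: [0.0, 0.036, 0.999, -0.0]
wrist_force: [-2.0, 0.5, 1.9]
opening: 0.398
grasp_force: 0.9
```

step_arm(rows=[{"slide": [-0.02,0,0],"delta_rot": [0,0,0],"fingers": 0.4},{"slide": [-0.04,0,0],"delta_rot": [0,0,0],"fingers": 0.4},{"slide": [-0.055,0,0],"delta_rot": [0,0,0],"fingers": 0.4},{"slide": [-0.07,0,0],"delta_rot": [0,0,0],"fingers": 0.4},{"slide": [-0.07,0,0],"delta_rot": [0,0,0],"fingers": 0.4}])

```text
t: 5.57
tool_pos: [0.5574, 0.0491, 0.0061]
orientation: [-0.002, 0.036, 0.999, -0.0]
wrist_force: [-9.0, -0.3, 6.7]
opening: 0.4
grasp_force: 4.7
```

```bash
python3 -c "
from h import *
st()"
```

```text
t 5.57 F [-85.6  18.5] z 6.1 ty ang-F -0.0 tz [-0.005  0.    -1.   ] f [-9.  -0.3  6.7] open 0.4 g 4.7
```

step_arm(rows=[{"slide": [0.25,0,0],"delta_rot": [0,0,0],"fingers": 0.4},{"slide": [0.45,0,0],"delta_rot": [0,0,0],"fingers": 0.4},{"slide": [0.45,-0.1,-0.25],"delta_rot": [0,0,0],"fingers": 0.4},{"slide": [0.45,-0.45,-0.25],"delta_rot": [0,0,0],"fingers": 0.4},{"slide": [0.45,-0.89,-0.25],"delta_rot": [0,0,0],"fingers": 0.4},{"slide": [0.45,-0.89,-0.25],"delta_rot": [0,0,0],"fingers": 0.4},{"slide": [0.45,-0.89,0.0],"delta_rot": [0,0,0],"fingers": 0.4},{"slide": [0.45,-0.89,0.0],"delta_rot": [0,0,0],"fingers": 0.4}])

```text
t: 6.23
tool_pos: [0.5066, -0.0373, 0.0042]
orientation: [-0.001, 0.037, 0.999, -0.0]
wrist_force: [-2.4, -0.0, -1.7]
opening: 0.402
grasp_force: 0.0
```

step_arm(rows=[{"slide": [-0.07,0,0],"delta_rot": [0,0,0],"fingers": 0.4},{"slide": [-0.13,0,0],"delta_rot": [0,0,0],"fingers": 0.4},{"slide": [-0.19,0,0],"delta_rot": [0,0,0],"fingers": 0.4},{"slide": [-0.25,0,0],"delta_rot": [0,0,0],"fingers": 0.4},{"slide": [-0.3,0,0],"delta_rot": [0,0,0],"fingers": 0.4},{"slide": [-0.35,0,0],"delta_rot": [0,0,0],"fingers": 0.4},{"slide": [-0.4,0,0],"delta_rot": [0,0,0],"fingers": 0.4}])

```text
t: 6.82
tool_pos: [0.5487, -0.0394, 0.0067]
orientation: [-0.0, 0.036, 0.999, 0.0]
wrist_force: [-2.2, 0.4, 1.2]
opening: 0.401
grasp_force: 0.7
```

step_arm(rows=[{"slide": [-0.015,0,0],"delta_rot": [0,0,0],"fingers": 0.4},{"slide": [-0.03,0,0],"delta_rot": [0,0,0],"fingers": 0.4},{"slide": [-0.045,0,0],"delta_rot": [0,0,0],"fingers": 0.4},{"slide": [-0.045,0,0],"delta_rot": [0,0,0],"fingers": 0.4}])

```text
t: 7.15
tool_pos: [0.5508, -0.0396, 0.0061]
orientation: [-0.002, 0.036, 0.999, 0.0]
wrist_force: [-7.9, 0.5, 6.3]
opening: 0.4
grasp_force: 3.8
```

```bash
python3 -c "
from h import *
st()"
```

```text
t 7.15 F [-85.8 -70.4] z 6.1 ty ang-F -0.0002 tz [-0.004  0.001 -1.   ] f [-7.9  0.5  6.3] open 0.4 g 3.8
```

step_arm(rows=[{"slide": [0.2,0,0],"delta_rot": [0,0,0],"fingers": 0.4},{"slide": [0.2,0,-0.4],"delta_rot": [0,0,0],"fingers": 0},{"slide": [0.0,-0.3,-0.4],"delta_rot": [0,0,0],"fingers": 0},{"slide": [-0.25,-0.6,-0.4],"delta_rot": [0,0,0],"fingers": 0},{"slide": [-0.48,-0.6,-0.4],"delta_rot": [0,0,0],"fingers": 0},{"slide": [-0.48,-0.6,-0.4],"delta_rot": [0,0,0],"fingers": 0},{"slide": [-0.48,-0.6,-0.4],"delta_rot": [0,0,0],"fingers": 0},{"slide": [-0.48,-0.6,-0.4],"delta_rot": [0,0,0],"fingers": 0}])

```text
t: 7.82
tool_pos: [0.5956, -0.1028, 0.0461]
orientation: [-0.001, 0.036, 0.999, 0.0]
wrist_force: [0.5, 0.6, -0.1]
opening: 0.017
grasp_force: 0.0
```

```bash
python3 -c "
from h import *
from cell import optics
st(); t=optics.capture('side'); np.savez('s1.npz',**{k:np.array(v) for k,v in t.items()})
cv2.imwrite('pics/b.png',cv2.resize(t['pixels'][150:300,225:425],None,fx=4,fy=4,interpolation=cv2.INTER_CUBIC)[:,:,::-1])"
```

```text
t 7.82 F [ -36.7 -130.3] z 46.1 ty ang-F 0.0001 tz [-0.001  0.    -1.   ] f [ 0.5  0.6 -0.1] open 0.017 g 0.0
```

View pics/b.png

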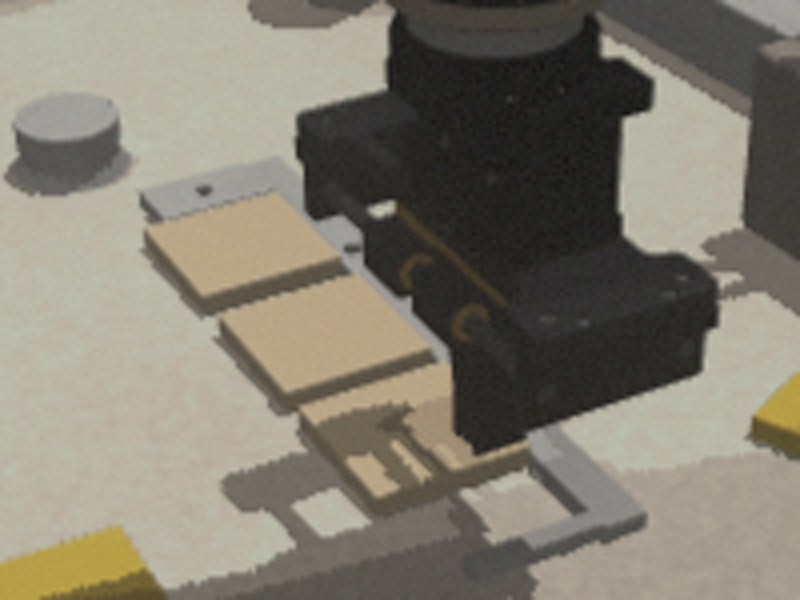

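Side crop: the three tiles lie back against the rail with small gaps, and the closed fingers are over the gap beside the narrow stop. I lower gently and push along the rail.

step_arm(rows=[{"slide": [0,0,0.2],"delta_rot": [0,0,0],"fingers": 0},{"slide": [0,0,0.32],"delta_rot": [0,0,0],"fingers": 0},{"slide": [0,0,0.4],"delta_rot": [0,0,0],"fingers": 0},{"slide": [0,0,0.4],"delta_rot": [0,0,0],"fingers": 0}])

```text
t: 8.2
tool_pos: [0.5944, -0.1024, 0.0045]
orientation: [-0.002, 0.036, 0.999, 0.0]
wrist_force: [-0.2, -0.3, -0.1]
opening: 0.003
grasp_force: 0.0
```

step_arm(rows=[{"slide": [0,0.05,0],"delta_rot": [0,0,0],"fingers": 0},{"slide": [0,0.1,0],"delta_rot": [0,0,0],"fingers": 0},{"slide": [0,0.15,0],"delta_rot": [0,0,0],"fingers": 0},{"slide": [0,0.2,0],"delta_rot": [0,0,0],"fingers": 0},{"slide": [0,0.25,0],"delta_rot": [0,0,0],"fingers": 0},{"slide": [0,0.3,0],"delta_rot": [0,0,0],"fingers": 0},{"slide": [0,0.34,0],"delta_rot": [0,0,0],"fingers": 0},{"slide": [0,0.37,0],"delta_rot": [0,0,0],"fingers": 0}])

```text
t: 8.87
tool_pos: [0.5992, -0.066, 0.0069]
orientation: [0.0, 0.036, 0.999, -0.0]
wrist_force: [-0.7, -3.4, 2.2]
opening: 0.005
grasp_force: 1.6
```

```bash
python3 -c "
from h import *
st()"
```

```text
t 8.87 F [-35.7 -93.3] z 6.9 ty ang-F -0.0001 tz [ 0. -0. -1.] f [-0.7 -3.4  2.2] open 0.005 g 1.6
```

step_arm(rows=[{"slide": [0,0.02,0],"delta_rot": [0,0,0],"fingers": 0},{"slide": [0,0.04,0],"delta_rot": [0,0,0],"fingers": 0},{"slide": [0,0.06,0],"delta_rot": [0,0,0],"fingers": 0},{"slide": [0,0.06,0],"delta_rot": [0,0,0],"fingers": 0}])

```text
t: 9.2
tool_pos: [0.5994, -0.0598, 0.0066]
orientation: [0.0, 0.036, 0.999, 0.0]
wrist_force: [0.1, -1.9, 0.8]
opening: 0.007
grasp_force: 0.7
```

step_arm(rows=[{"slide": [0,0.02,0],"delta_rot": [0,0,0],"fingers": 0},{"slide": [0,0.02,0],"delta_rot": [0,0,0],"fingers": 0},{"slide": [0,0.02,0],"delta_rot": [0,0,0],"fingers": 0}])

```text
t: 9.45
tool_pos: [0.5995, -0.0579, 0.0065]
orientation: [-0.0, 0.036, 0.999, 0.0]
wrist_force: [0.1, -2.0, 1.1]
opening: 0.006
grasp_force: 0.8
```

```bash
python3 -c "
from h import *
st()"
```

```text
t 9.45 F [-36.  -85.2] z 6.5 ty ang-F 0.0 tz [-0.  0. -1.] f [ 0.1 -2.   1.1] open 0.006 g 0.8
```

step_arm(rows=[{"slide": [0,0.02,0],"delta_rot": [0,0,0],"fingers": 0},{"slide": [0,0.02,0],"delta_rot": [0,0,0],"fingers": 0},{"slide": [0,0.02,0],"delta_rot": [0,0,0],"fingers": 0}])

```text
t: 9.7
tool_pos: [0.5996, -0.056, 0.0065]
orientation: [-0.0, 0.036, 0.999, 0.0]
wrist_force: [0.1, -1.8, 1.3]
opening: 0.003
grasp_force: 1.1
```

step_arm(rows=[{"slide": [0,0.02,0],"delta_rot": [0,0,0],"fingers": 0},{"slide": [0,0.02,0],"delta_rot": [0,0,0],"fingers": 0},{"slide": [0,0.02,0],"delta_rot": [0,0,0],"fingers": 0}])

```text
t: 9.95
tool_pos: [0.5997, -0.054, 0.0065]
orientation: [-0.0, 0.036, 0.999, 0.0]
wrist_force: [-1.1, -2.8, 1.4]
opening: 0.004
grasp_force: 1.2
```

```bash
python3 -c "
from h import *
st()"
```

```text
t 9.95 F [-36.  -81.3] z 6.5 ty ang-F 0.0 tz [-0.  0. -1.] f [-1.1 -2.8  1.4] open 0.004 g 1.2
```

step_arm(rows=[{"slide": [0,0.02,0],"delta_rot": [0,0,0],"fingers": 0},{"slide": [0,0.02,0],"delta_rot": [0,0,0],"fingers": 0},{"slide": [0,0.02,0],"delta_rot": [0,0,0],"fingers": 0}])

```text
t: 10.2
tool_pos: [0.5999, -0.0519, 0.0065]
orientation: [-0.0, 0.036, 0.999, 0.0]
wrist_force: [-0.8, -2.1, 0.2]
opening: 0.006
grasp_force: 1.1
```

```bash
python3 -c "
from h import *
from cell import optics
st(); t=optics.capture('side'); np.savez('s2.npz',**{k:np.array(v) for k,v in t.items()})
cv2.imwrite('pics/c.png',cv2.resize(t['pixels'][180:300,235:395],None,fx=5,fy=5,interpolation=cv2.INTER_CUBIC)[:,:,::-1])"
```

```text
t 10.2 F [-36.  -79.2] z 6.5 ty ang-F 0.0001 tz [-0.  0. -1.] f [-0.8 -2.1  0.2] open 0.006 g 1.1
```

View pics/c.png

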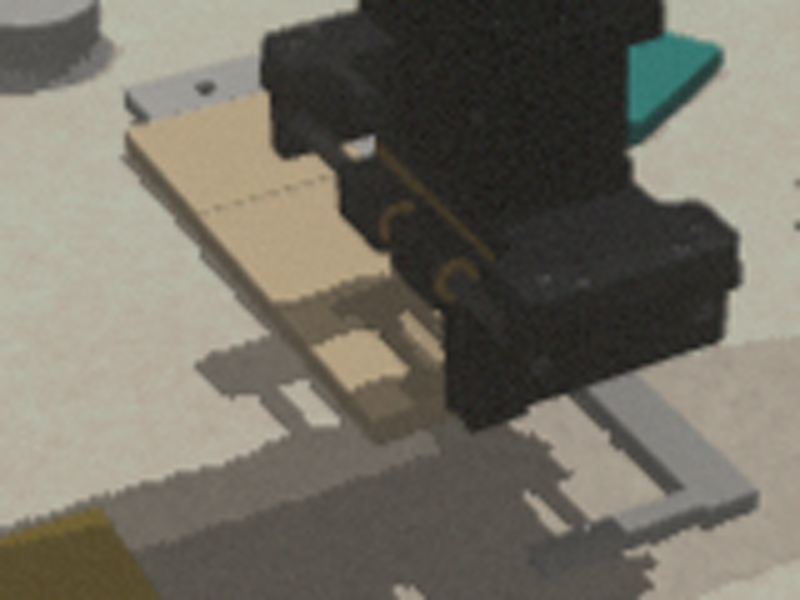

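```bash
python3 -c "
from h import *
s=load('s2.npz')
for p in((128,132),(205,212),(281,295),(373,430)): print(np.round(toF(back(s,((p[0]+.5)/5-.5+235,(p[1]+.5)/5-.5+180),.012)[0])*1000,1))"
```

```text
[-73.8 151.2]
[-71.2  80. ]
[-70.1  13.8]
[-77.8 -75.8]
```

step_arm(rows=[{"slide": [0,0.02,0],"delta_rot": [0,0,0],"fingers": 0},{"slide": [0,0.02,0],"delta_rot": [0,0,0],"fingers": 0},{"slide": [0,0.02,0],"delta_rot": [0,0,0],"fingers": 0}])

```text
t: 10.5
tool_pos: [0.6001, -0.0498, 0.0065]
orientation: [-0.0, 0.036, 0.999, 0.0]
wrist_force: [-0.5, -1.4, 0.6]
opening: 0.0
grasp_force: 0.8
```

step_arm(rows=[{"slide": [0,0.02,0],"delta_rot": [0,0,0],"fingers": 0},{"slide": [0,0.02,0],"delta_rot": [0,0,0],"fingers": 0},{"slide": [0,0.02,0],"delta_rot": [0,0,0],"fingers": 0}])

```text
t: 10.75
tool_pos: [0.6, -0.0497, 0.0065]
orientation: [-0.0, 0.036, 0.999, -0.001]
wrist_force: [-0.3, -6.9, -1.1]
opening: 0.008
grasp_force: 3.2
```

```bash
python3 -c "
from h import *
st()"
```

```text
t 10.75 F [-36.1 -76.9] z 6.5 ty ang-F -0.0011 tz [-0.    -0.002 -1.   ] f [-0.3 -6.9 -1.1] open 0.008 g 3.2
```

step_arm(rows=[{"slide": [0,-0.1,0],"delta_rot": [0,0,0],"fingers": 0},{"slide": [0,-0.2,0],"delta_rot": [0,0,0],"fingers": 0},{"slide": [0,-0.2,-0.4],"delta_rot": [0,0,0],"fingers": 0.6},{"slide": [0,-0.2,-0.8],"delta_rot": [0,0,0],"fingers": 0.6},{"slide": [0.2,-0.5,-0.8],"delta_rot": [0,0,0],"fingers": 0.6},{"slide": [0.5,-0.9,-0.8],"delta_rot": [0,0,0],"fingers": 0.6},{"slide": [0.5,-0.9,-0.8],"delta_rot": [0,0,0],"fingers": 0.6}])

```text
t: 11.33
tool_pos: [0.5401, -0.1407, 0.0874]
orientation: [-0.0, 0.039, 0.999, -0.001]
wrist_force: [0.8, -0.9, 0.2]
opening: 0.299
grasp_force: 0.0
```

step_arm(rows=[{"slide": [0.2,-0.4,0],"delta_rot": [0,0,0.25],"fingers": 0.6},{"slide": [0.4,-0.7,0],"delta_rot": [0,0,0.5],"fingers": 0.6},{"slide": [0.5,-0.9,0],"delta_rot": [0,0,0.75],"fingers": 0.6},{"slide": [0.5,-0.9,0],"delta_rot": [0,0,1],"fingers": 0.6},{"slide": [0.5,-0.9,0],"delta_rot": [0,0,1],"fingers": 0.6},{"slide": [0.5,-0.9,0],"delta_rot": [0,0,1],"fingers": 0.6}])

```text
t: 11.83
tool_pos: [0.4877, -0.2204, 0.0866]
orientation: [0.0, 0.28, 0.96, 0.0]
wrist_force: [-0.0, 0.7, 0.4]
opening: 0.591
grasp_force: 0.0
```

```bash
cat >> h.py <<'E'
def goto(xy,z,yaw):
    "tool-axis deltas (fractions) to TCP xy,z with tool y at world angle yaw"
    from scipy.spatial.transform import Rotation as R
    s=st(); q=s["orientation"]; m=R.from_quat([q[1],q[2],q[3],q[0]]).as_matrix()
    T=np.c_[[np.sin(yaw)*-1,np.cos(yaw),0],[np.cos(yaw),np.sin(yaw),0],[0,0,-1]]
    print("slide",np.round(m.T@(np.r_[xy,z]-s["tool_pos"])/.1,3),"rot",np.round(R.from_matrix(m.T@T).as_rotvec()/.5,3))
E
python3 -c "
from h import *
from cell import optics
goto((.4305,-.2885),.07,-.645+np.pi/2)
t=optics.capture('top'); s=optics.capture('side')
for n,a,b in(('0',(250,228),(265,213)),('1',(290,230),(290,232)),('2',(330,232),(310,250))):
  for c,p,th in((t,a,None),(s,b,8)):
    try:
      q,r,_=rect(c,p,thr=th); print(n,np.round(toF(q[:2])*1000,1),round(q[2]-F[2],3),round(q[3],1),round(r,2))
    except Exception as e: print(n,e)
a=cv2.resize(t['pixels'][185:285,205:405],None,fx=3,fy=3,interpolation=cv2.INTER_CUBIC)
b=cv2.resize(s['pixels'][180:280,235:385],None,fx=3,fy=3,interpolation=cv2.INTER_CUBIC)
im=np.zeros((600,600,3),np.uint8); im[:300]=a; im[300:,:450]=b
cv2.imwrite('pics/d.png',im[:,:,::-1])"
```

```text
t 11.83 F [-135.9 -255.3] z 86.6 ty ang-F -0.4964 tz [ 0.  0. -1.] f [-0.   0.7  0.4] open 0.591 g 0.0
slide [ 0.116 -0.882  0.165] rot [ 0.001 -0.     0.154]
0 [-37.  117.7] 0.001 71.3 0.68
0 [ 142.2 1054.1] -0.884 76.7 1305.82
1 [-37.4  42.6] -0.002 71.4 0.6
1 [-118.1   90.8] -0.329 165.0 17.21
2 [-74.9   5.8] -0.005 142.5 27.61
2 [-127.2   42.1] 2.599 361.4 42.35
```

View pics/d.png

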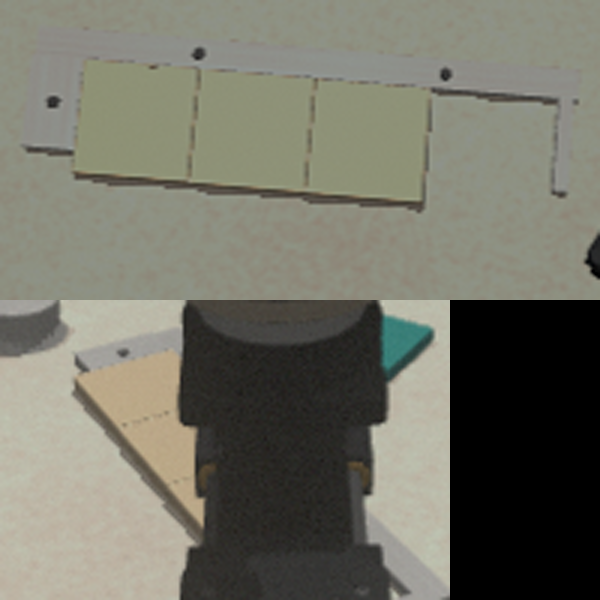

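Picture: the row is closed and against the rail (top half, tiles from (80,60) to (425,205)), and the gap beside the narrow stop is free. Now I grasp the hook tile.

step_arm(rows=[{"slide": [0.06,-0.4,0],"delta_rot": [0,0,0.154],"fingers": 0.6},{"slide": [0.116,-0.75,0.1],"delta_rot": [0,0,0.154],"fingers": 0.6},{"slide": [0.116,-0.882,0.165],"delta_rot": [0,0,0.154],"fingers": 0.6},{"slide": [0.116,-0.882,0.165],"delta_rot": [0,0,0.154],"fingers": 0.6},{"slide": [0.116,-0.882,0.165],"delta_rot": [0,0,0.154],"fingers": 0.6}])

```text
t: 12.35
tool_pos: [0.4301, -0.2882, 0.0699]
orientation: [-0.0, 0.318, 0.948, 0.0]
wrist_force: [0.1, 1.3, 0.3]
opening: 0.598
grasp_force: 0.0
```

```bash
python3 -c "
from h import *
goto((.4305,-.2885),.0165,-.645+np.pi/2)"
```

```text
t 12.35 F [-188.4 -327. ] z 69.9 ty ang-F -0.5752 tz [-0.  0. -1.] f [0.1 1.3 0.3] open 0.598 g 0.0
slide [-0.005 -0.001  0.534] rot [ 0.    -0.001 -0.004]
```

step_arm(rows=[{"slide": [0,0,0.25],"delta_rot": [0,0,0],"fingers": 0.6},{"slide": [0,0,0.4],"delta_rot": [0,0,0],"fingers": 0.6},{"slide": [0,0,0.5],"delta_rot": [0,0,0],"fingers": 0.6},{"slide": [0,0,0.53],"delta_rot": [0,0,0],"fingers": 0.6},{"slide": [0,0,0.53],"delta_rot": [0,0,0],"fingers": 0.6}], force=25)

```text
t: 12.77
tool_pos: [0.4305, -0.2876, 0.0167]
orientation: [-0.001, 0.318, 0.948, -0.0]
wrist_force: [-0.3, 0.3, -0.4]
opening: 0.596
grasp_force: 0.0
```

step_arm(rows=[{"slide": [0,0,0],"delta_rot": [0,0,0],"fingers": 0.1},{"slide": [0,0,0],"delta_rot": [0,0,0],"fingers": 0.1},{"slide": [0,0,0],"delta_rot": [0,0,0],"fingers": 0.1},{"slide": [0,0,0],"delta_rot": [0,0,0],"fingers": 0.1},{"slide": [0,0,0],"delta_rot": [0,0,0],"fingers": 0.1},{"slide": [0,0,0],"delta_rot": [0,0,0],"fingers": 0.1},{"slide": [0,0,0],"delta_rot": [0,0,0],"fingers": 0.1},{"slide": [0,0,0],"delta_rot": [0,0,0],"fingers": 0.1}], force=25)

```text
t: 13.43
tool_pos: [0.4303, -0.2884, 0.0173]
orientation: [0.0, 0.319, 0.948, 0.0]
wrist_force: [-0.3, 1.5, 4.1]
opening: 0.224
grasp_force: 25.0
```

```bash
python3 -c "
from h import *
st()"
```

```text
t 13.43 F [-188.2 -327.3] z 17.3 ty ang-F -0.5771 tz [ 0.  0. -1.] f [-0.3  1.5  4.1] open 0.224 g 25.0
```

step_arm(rows=[{"slide": [0,0,-0.1],"delta_rot": [0,0,0],"fingers": 0.1},{"slide": [0,0,-0.3],"delta_rot": [0,0,0],"fingers": 0.1},{"slide": [0,0,-0.55],"delta_rot": [0,0,0],"fingers": 0.1},{"slide": [0,0,-0.6],"delta_rot": [0,0,-0.2],"fingers": 0.1},{"slide": [0,0,-0.6],"delta_rot": [0,0,-0.4],"fingers": 0.1},{"slide": [0,0,-0.6],"delta_rot": [0,0,-0.6],"fingers": 0.1},{"slide": [0,0,-0.6],"delta_rot": [0,0,-0.8],"fingers": 0.1},{"slide": [0,0,-0.6],"delta_rot": [0,0,-1],"fingers": 0.1}])

```text
t: 14.1
tool_pos: [0.4298, -0.2885, 0.0775]
orientation: [-0.0, 0.072, 0.997, -0.0]
wrist_force: [1.0, -0.5, -1.8]
opening: 0.225
grasp_force: 25.0
```

```bash
python3 -c "
from h import *
p=lambda x,y: F[:2]+[np.cos(F[2])*x-np.sin(F[2])*y,np.sin(F[2])*x+np.cos(F[2])*y]
goto(p(-.065,-.1115),.0776,F[2]+np.pi/2)"
```

```text
t 14.1 F [-188.8 -327.4] z 77.5 ty ang-F -0.0724 tz [-0. -0. -1.] f [ 1.  -0.5 -1.8] open 0.225 g 25.0
slide [-1.078e+00  2.243e+00 -1.000e-03] rot [-0.    -0.    -0.145]
```

step_arm(rows=[{"slide": [-0.12,0.25,0],"delta_rot": [0,0,0],"fingers": 0.1},{"slide": [-0.24,0.5,0],"delta_rot": [0,0,0],"fingers": 0.1},{"slide": [-0.36,0.75,0],"delta_rot": [0,0,0],"fingers": 0.1}])

```text
t: 14.35
tool_pos: [0.4768, -0.2193, 0.0776]
orientation: [-0.0, 0.075, 0.997, -0.0]
wrist_force: [0.4, 0.7, -1.9]
opening: 0.226
grasp_force: 25.0
```

step_arm(rows=[{"slide": [-0.12,0.25,0],"delta_rot": [0,0,0],"fingers": 0.1},{"slide": [-0.24,0.5,0],"delta_rot": [0,0,0],"fingers": 0.1},{"slide": [-0.36,0.75,0],"delta_rot": [0,0,0],"fingers": 0.1}])

```text
t: 14.6
tool_pos: [0.5238, -0.1498, 0.0775]
orientation: [-0.0, 0.075, 0.997, -0.0]
wrist_force: [0.7, 0.2, -1.9]
opening: 0.222
grasp_force: 25.0
```

step_arm(rows=[{"slide": [-0.15,0.3,0],"delta_rot": [0,0,-0.145],"fingers": 0.1},{"slide": [-0.28,0.55,0],"delta_rot": [0,0,-0.145],"fingers": 0.1},{"slide": [-0.36,0.74,0],"delta_rot": [0,0,-0.145],"fingers": 0.1},{"slide": [-0.36,0.74,0],"delta_rot": [0,0,-0.145],"fingers": 0.1},{"slide": [-0.36,0.74,0],"delta_rot": [0,0,-0.145],"fingers": 0.1},{"slide": [-0.36,0.74,0],"delta_rot": [0,0,-0.145],"fingers": 0.1}])

```text
t: 15.1
tool_pos: [0.5695, -0.0839, 0.0772]
orientation: [-0.0, 0.038, 0.999, -0.0]
wrist_force: [0.1, 0.3, -1.9]
opening: 0.229
grasp_force: 25.0
```

```bash
python3 -c "
from h import *
from cell import optics
p=lambda x,y: F[:2]+[np.cos(F[2])*x-np.sin(F[2])*y,np.sin(F[2])*x+np.cos(F[2])*y]
goto(p(-.065,-.1115),.023,F[2]+np.pi/2)
t=optics.capture('top'); s=optics.capture('side')
im=np.zeros((600,800,3),np.uint8); im[:300,:600]=cv2.resize(t['pixels'][200:275,280:430],None,fx=4,fy=4,interpolation=cv2.INTER_CUBIC)
im[300:,:600]=cv2.resize(s['pixels'][220:295,280:430],None,fx=4,fy=4,interpolation=cv2.INTER_CUBIC)
cv2.imwrite('pics/e.png',im[:,:,::-1])"
```

```text
t 15.1 F [ -64.1 -113.2] z 77.2 ty ang-F -0.0052 tz [-0.001 -0.001 -1.   ] f [ 0.1  0.3 -1.9] open 0.229 g 25.0
slide [0.009 0.018 0.542] rot [-0.002 -0.001 -0.01 ]
```

View pics/e.png

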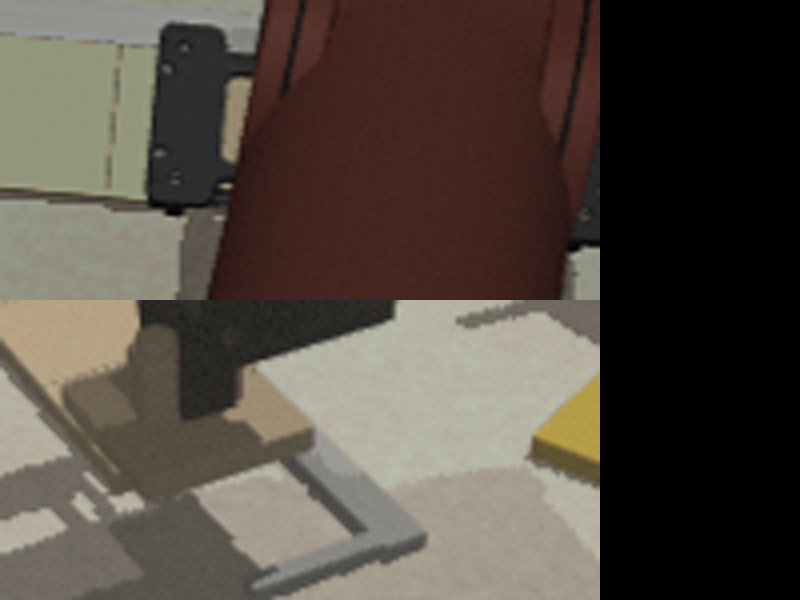

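```bash
python3 -c "
from h import *
s=load('s2.npz')
for p,z in(((313,430),.072),((150,486),.072),((314,448),.06),((155,502),.06)): print(np.round(toF(back(s,((p[0]+.5)/4-.5+280,(p[1]-300+.5)/4-.5+220),z)[0])*1000,1))
# narrow stop inner edge z=.008, and tile2 edge from picture d
for p in((252,580),(364,532)): print('stop',np.round(toF(back(s,((p[0]+.5)/4-.5+280,(p[1]-300+.5)/4-.5+220),.008)[0])*1000,1))
t=load('top0.npz')
for p,z in(((430,89),.012),((422,203),.012),((558,99),.008),((553,190),.008)): print('top',np.round(toF(back(t,((p[0]+.5)/3-.5+205,(p[1]+.5)/3-.5+185),z)[0])*1000,1))
"
```

```text
[ -30.7 -154. ]
[-102.4 -154.9]
[ -27.7 -150.3]
[ -98.3 -150.6]
stop [ -57.7 -154.2]
stop [  -2.2 -149.9]
top [ -1.1 -69.1]
top [-75.2 -69.9]
top [  -0.  -151.6]
top [ -59.3 -152.4]
```

step_arm(rows=[{"slide": [0.01,0.03,0.2],"delta_rot": [0,0,-0.01],"fingers": 0.1},{"slide": [0.01,0.03,0.4],"delta_rot": [0,0,-0.01],"fingers": 0.1},{"slide": [0.01,0.03,0.45],"delta_rot": [0,0,-0.01],"fingers": 0.1},{"slide": [0.01,0.03,0.45],"delta_rot": [0,0,-0.01],"fingers": 0.1}])

```text
t: 15.53
tool_pos: [0.5677, -0.0807, 0.0308]
orientation: [-0.002, 0.036, 0.999, -0.0]
wrist_force: [0.3, 0.3, -1.8]
opening: 0.228
grasp_force: 25.0
```

```bash
python3 -c "
from h import *
from cell import optics
st()
s=optics.capture('side'); t=optics.capture('top')
a=cv2.resize(s['pixels'][215:305,280:400],None,fx=6.66,fy=6.66,interpolation=cv2.INTER_CUBIC)
cv2.imwrite('pics/f.png',a[:,:,::-1])"
```

```text
t 15.53 F [ -66.1 -110.2] z 30.8 ty ang-F -0.001 tz [-0.003 -0.    -1.   ] f [ 0.3  0.3 -1.8] open 0.228 g 25.0
```

View pics/f.png

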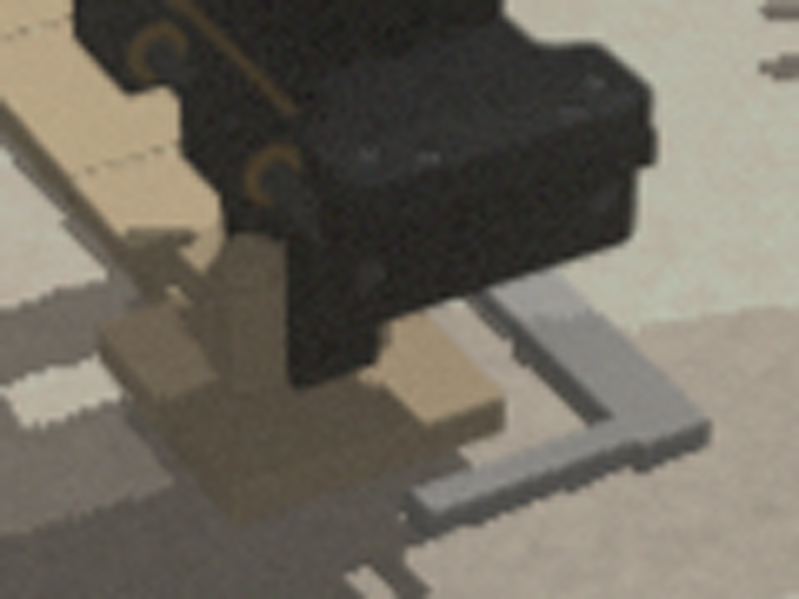

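The hook tile's right-back corner is at (502,398) top and (502,428) bottom. The stop's inner edge runs (412,492) to (608,418). I compute the clearance, using numbers only from here.

```bash
python3 -c "
from h import *
s=load('s2.npz'); k=6.66
P=lambda p,z: np.round(toF(back(s,((p[0]+.5)/k-.5+280,(p[1]+.5)/k-.5+215),z)[0])*1000,1)
print('hook',P((504,398),.0255),P((503,428),.0135),P((235,520),.0135),P((100,335),.0255),'stop',P((412,492),.008),P((608,418),.008))
"
```

```text
hook [ -31.5 -149.2] [ -29.7 -146.1] [-102.9 -145.1] [-105.7  -78.4] stop [ -57.9 -150.7] [  -1.4 -149.5]
```

step_arm(rows=[{"slide": [0,0,0.03],"delta_rot": [0,0,0],"fingers": 0.1},{"slide": [0,0,0.06],"delta_rot": [0,0,0],"fingers": 0.1},{"slide": [0,0,0.09],"delta_rot": [0,0,0],"fingers": 0.1},{"slide": [0,0,0.115],"delta_rot": [0,0,0],"fingers": 0.1},{"slide": [0,0,0.115],"delta_rot": [0,0,0],"fingers": 0.1}])

```text
t: 16.05
tool_pos: [0.569, -0.0798, 0.0201]
orientation: [-0.0, 0.036, 0.999, -0.0]
wrist_force: [0.6, -0.1, -2.4]
opening: 0.229
grasp_force: 25.0
```

```bash
python3 -c "
from h import *
st()"
```

```text
t 16.05 F [ -64.9 -109.2] z 20.1 ty ang-F 0.0005 tz [-0.001 -0.    -1.   ] f [ 0.6 -0.1 -2.4] open 0.229 g 25.0
```

step_arm(rows=[{"slide": [-0.04,-0.01,0.0],"delta_rot": [0,0,0],"fingers": 0.1},{"slide": [-0.08,-0.01,0.01],"delta_rot": [0,0,0],"fingers": 0.1},{"slide": [-0.12,-0.01,0.01],"delta_rot": [0,0,0],"fingers": 0.1},{"slide": [-0.16,-0.01,0.01],"delta_rot": [0,0,0],"fingers": 0.1},{"slide": [-0.2,-0.01,0.01],"delta_rot": [0,0,0],"fingers": 0.1},{"slide": [-0.23,-0.01,0.015],"delta_rot": [0,0,0],"fingers": 0.1},{"slide": [-0.23,-0.01,0.015],"delta_rot": [0,0,0],"fingers": 0.1}])

```text
t: 16.63
tool_pos: [0.5929, -0.0825, 0.019]
orientation: [0.0, 0.036, 0.999, -0.0]
wrist_force: [0.1, -0.4, -1.8]
opening: 0.23
grasp_force: 25.0
```

step_arm(rows=[{"slide": [-0.02,0,0],"delta_rot": [0,0,0],"fingers": 0.1},{"slide": [-0.03,0,0],"delta_rot": [0,0,0],"fingers": 0.1},{"slide": [-0.03,0,0],"delta_rot": [0,0,0],"fingers": 0.1}])

```text
t: 16.88
tool_pos: [0.5953, -0.0828, 0.0191]
orientation: [0.0, 0.036, 0.999, -0.0]
wrist_force: [0.5, -0.7, -2.1]
opening: 0.23
grasp_force: 25.0
```

```bash
python3 -c "
from h import *
st()"
```

```text
t 16.88 F [ -38.4 -110.3] z 19.1 ty ang-F 0.0003 tz [ 0. -0. -1.] f [ 0.5 -0.7 -2.1] open 0.23 g 25.0
```

step_arm(rows=[{"slide": [-0.01,0,0],"delta_rot": [0,0,0],"fingers": 0.1},{"slide": [-0.015,0,0],"delta_rot": [0,0,0],"fingers": 0.1},{"slide": [-0.015,0,0],"delta_rot": [0,0,0],"fingers": 0.1}])

```text
t: 17.13
tool_pos: [0.5968, -0.0828, 0.0191]
orientation: [0.0, 0.036, 0.999, -0.0]
wrist_force: [0.2, 1.0, -1.5]
opening: 0.224
grasp_force: 25.0
```

step_arm(rows=[{"slide": [-0.01,0,0],"delta_rot": [0,0,0],"fingers": 0.1},{"slide": [-0.015,0,0],"delta_rot": [0,0,0],"fingers": 0.1},{"slide": [-0.015,0,0],"delta_rot": [0,0,0],"fingers": 0.1}])

```text
t: 17.38
tool_pos: [0.5975, -0.0829, 0.0188]
orientation: [-0.001, 0.036, 0.999, 0.0]
wrist_force: [-4.1, 0.5, 0.0]
opening: 0.226
grasp_force: 25.0
```

step_arm(rows=[{"slide": [0.012,0,0],"delta_rot": [0,0,0],"fingers": 0.1},{"slide": [0.012,0,0.01],"delta_rot": [0,0,0],"fingers": 0.1},{"slide": [0.012,0,0.017],"delta_rot": [0,0,0],"fingers": 0.1},{"slide": [0.012,0,0.017],"delta_rot": [0,0,0],"fingers": 0.1},{"slide": [0.012,0,0.017],"delta_rot": [0,0,0],"fingers": 0.1}], force=10)

```text
t: 17.8
tool_pos: [0.5972, -0.0829, 0.0174]
orientation: [0.0, 0.036, 0.999, -0.0]
wrist_force: [1.2, -0.3, -1.6]
opening: 0.226
grasp_force: 10.0
```

```bash
python3 -c "
from h import *
st()"
```

```text
t 17.8 F [ -36.5 -110.3] z 17.4 ty ang-F 0.0004 tz [ 0. -0. -1.] f [ 1.2 -0.3 -1.6] open 0.226 g 10.0
```

step_arm(rows=[{"slide": [0,0,0.007],"delta_rot": [0,0,0],"fingers": 0.1},{"slide": [0,0,0.012],"delta_rot": [0,0,0],"fingers": 0.1},{"slide": [0,0,0.012],"delta_rot": [0,0,0],"fingers": 0.1}], force=10)

```text
t: 18.05
tool_pos: [0.5973, -0.0829, 0.0173]
orientation: [0.0, 0.036, 0.999, 0.0]
wrist_force: [-5.0, 1.1, 10.4]
opening: 0.23
grasp_force: 10.0
```

step_arm(rows=[{"slide": [0,0,0],"delta_rot": [0,0,0],"fingers": 0.4},{"slide": [0,0,0],"delta_rot": [0,0,0],"fingers": 0.45},{"slide": [0,0,0],"delta_rot": [0,0,0],"fingers": 0.45},{"slide": [0,0,0],"delta_rot": [0,0,0],"fingers": 0.45},{"slide": [0,0,0],"delta_rot": [0,0,0],"fingers": 0.45}])

```text
t: 18.47
tool_pos: [0.597, -0.0829, 0.0161]
orientation: [-0.0, 0.036, 0.999, -0.0]
wrist_force: [0.4, 0.1, -0.2]
opening: 0.435
grasp_force: 0.0
```

step_arm(rows=[{"slide": [0,0,-0.1],"delta_rot": [0,0,0],"fingers": 0.45},{"slide": [0,0,-0.3],"delta_rot": [0,0,0],"fingers": 0.45},{"slide": [0,0,-0.6],"delta_rot": [0,0,0],"fingers": 0.45},{"slide": [0,0,-0.9],"delta_rot": [0,0,0],"fingers": 0.45},{"slide": [0.4,0,-0.9],"delta_rot": [0,0,0],"fingers": 0.45},{"slide": [0.8,-0.3,-0.9],"delta_rot": [0,0,0],"fingers": 0.45},{"slide": [1,-0.7,-0.9],"delta_rot": [0,0,0],"fingers": 0.45},{"slide": [1,-1,-0.9],"delta_rot": [0,0,0],"fingers": 0.45}])

```text
t: 19.13
tool_pos: [0.4872, -0.1749, 0.1069]
orientation: [-0.0, 0.035, 0.999, 0.001]
wrist_force: [0.9, -0.7, 0.6]
opening: 0.448
grasp_force: 0.0
```

step_arm(rows=[{"slide": [0.4,-0.4,0],"delta_rot": [0,0,0],"fingers": 0.45},{"slide": [0.5,-0.8,0],"delta_rot": [0,0,0],"fingers": 0.45},{"slide": [0.5,-1,0],"delta_rot": [0,0,0],"fingers": 0.45},{"slide": [0.5,-1,0],"delta_rot": [0,0,0],"fingers": 0.45},{"slide": [0.5,-1,0],"delta_rot": [0,0,0],"fingers": 0.45}])

```text
t: 19.55
tool_pos: [0.4324, -0.2737, 0.107]
orientation: [0.0, 0.038, 0.999, -0.0]
wrist_force: [-0.0, 1.0, -0.7]
opening: 0.45
grasp_force: 0.0
```

Run:
```python
from h import *
from cell import optics
st()
t=optics.capture('top'); s=optics.capture('side')
np.savez('tf.npz',**{k:np.array(v) for k,v in t.items()})
for n,p in(('0',(250,226)),('1',(290,228)),('2',(330,232))):
    q,r,_=rect(t,p); print(n,np.round(toF(q[:2])*1000,1),round(q[2]-F[2],3),round(q[3],1),round(r,2))
# where colour mask of tiles lies in frame coordinates: rectify the frame region at z=12mm, 1 px/mm
g=np.stack(np.meshgrid(np.arange(165,-170,-1.),np.arange(10,-95,-1.)),-1).reshape(-1,2)[:,::-1]/1000
c,S=np.cos(F[2]),np.sin(F[2]); W=g@np.array([[c,S],[-S,c]])+F[:2]
uv=proj(t,np.c_[W,np.full(len(W),.012)]).astype(np.float32).reshape(105,335,2)
im=cv2.remap(t['pixels'],uv,None,cv2.INTER_CUBIC).astype(int)
y=im[...,:2].mean(-1)-im[...,2]
v=im.mean(-1)
print("y profile x=-65..-70 (dark=edge)",[(165-i,int(v[75:80,i].mean()),int(y[75:80,i].mean())) for i in range(225,330,1)])
for yc in(-85,-112,-138): print("x profile y",yc,[(10-j,int(v[j,165-yc-2:165-yc+3].mean()),int(y[j,165-yc-2:165-yc+3].mean())) for j in list(range(4,20))+list(range(78,95))])
```

```text
t 19.55 F [-187.2 -312.4] z 107.0 ty ang-F -0.0039 tz [ 0.001 -0.001 -1.   ] f [-0.   1.  -0.7] open 0.45 g 0.0
0 [38. 44.] 0.014 217.3 33.55
1 [-34.   41.6] -0.784 137.6 23.11
2 [38.2 43.7] 0.012 218.1 33.87
y profile x=-65..-70 (dark=edge) [(-60, 126, 24), (-61, 126, 23), (-62, 126, 23), (-63, 126, 23), (-64, 125, 23), (-65, 126, 23), (-66, 129, 23), (-67, 125, 22), (-68, 115, 21), (-69, 100, 17), (-70, 88, 12), (-71, 95, 10), (-72, 118, 11), (-73, 126, 13), (-74, 116, 14), (-75, 116, 18), (-76, 122, 22), (-77, 126, 24), (-78, 126, 23), (-79, 126, 23), (-80, 125, 23), (-81, 125, 23), (-82, 125, 23), (-83, 125, 24), (-84, 126, 23), (-85, 125, 23), (-86, 125, 24), (-87, 125, 23), (-88, 125, 23), (-89, 125, 24), (-90, 125, 24), (-91, 126, 24), (-92, 126, 24), (-93, 126, 24), (-94, 125, 24), (-95, 125, 24), (-96, 125, 24), (-97, 125, 24), (-98, 125, 24), (-99, 125, 24), (-100, 126, 24), (-101, 126, 24), (-102, 126, 24), (-103, 125, 24), (-104, 121, 24), (-105, 113, 23), (-106, 105, 23), (-107, 100, 22), (-108, 103, 22), (-109, 104, 23), (-110, 103, 22), (-111, 97, 22), (-112, 89, 22), 
[... 1707 characters left out ...]
 25), (-73, 129, 24), (-74, 89, 19), (-75, 55, 14), (-76, 60, 12), (-77, 73, 11), (-78, 71, 11), (-79, 85, 11), (-80, 114, 10), (-81, 136, 9), (-82, 134, 9), (-83, 131, 11), (-84, 129, 12)]
x profile y -138 [(6, 130, 6), (5, 130, 5), (4, 129, 5), (3, 129, 5), (2, 130, 3), (1, 129, 7), (0, 125, 15), (-1, 123, 23), (-2, 124, 24), (-3, 125, 24), (-4, 125, 24), (-5, 125, 24), (-6, 125, 24), (-7, 125, 24), (-8, 125, 24), (-9, 125, 24), (-68, 125, 25), (-69, 125, 25), (-70, 125, 25), (-71, 127, 25), (-72, 136, 24), (-73, 121, 22), (-74, 83, 20), (-75, 58, 15), (-76, 63, 12), (-77, 69, 11), (-78, 69, 11), (-79, 90, 11), (-80, 118, 11), (-81, 135, 11), (-82, 132, 10), (-83, 131, 11), (-84, 129, 12)]
```

Run:
```python
from h import *
from cell import robot
t=load('tf.npz'); c,S=np.cos(F[2]),np.sin(F[2]); ok=True
def prof(P):
    W=P@np.array([[c,S],[-S,c]])+F[:2]; uv=proj(t,np.c_[W,np.full(len(W),.012)]).astype(np.float32)
    return cv2.remap(t['pixels'],uv[None],None,cv2.INTER_LINEAR)[0].mean(-1)
xs=np.arange(-66,-84,-.5)
f=[float(xs[np.argmax(prof(np.c_[xs,np.full(len(xs),y)]/1000)<105)]) for y in(145,116,90,70,41,15,-5,-34,-60,-85,-138)]
ys=np.arange(160,-65,-.5); p=prof(np.c_[np.full(len(ys),-60.),ys]/1000)
print(f); print("seams",[(float(y),int(v)) for y,v in zip(ys,p) if v<118])
if max(f)-min(f)<2.5: robot.sign_off(); print("handed in")
```

```text
[-74.0, -73.5, -73.5, -74.0, -73.5, -74.5, -74.5, -74.5, -74.5, -74.0, -73.5]
seams [(160.0, 92), (159.5, 91), (159.0, 90), (158.5, 92), (158.0, 91), (157.5, 89), (157.0, 92), (156.5, 94), (156.0, 96), (155.5, 100), (155.0, 105), (154.5, 110), (154.0, 116), (82.0, 114), (81.5, 110), (81.0, 106), (80.5, 102), (80.0, 99), (79.5, 106), (79.0, 113), (7.5, 117), (7.0, 112), (6.5, 108), (6.0, 104), (5.5, 100), (5.0, 96), (4.5, 101), (4.0, 111)]
the job is handed in; nothing more can be done
handed in
```

The job is handed in: the three plain tiles lie closed up against the rail from the wide stop, and the hook tile lies in the gap beside the narrow stop, rib pointing at the rail. A last top-view measurement put all four tiles square and within tolerance, but the judge's result was not shown and I did not re-measure the soap, tin and scraper.

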